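# Clamp the plates and feel the gap with a gauge blade

### The job

Press the lever of the plate clamp fully down. Then take the gauge with the rectangular handle from its rack, slide its blade upright down into the gap between the two plates until it drags snugly on both, without forcing it, and finish still holding the gauge by its handle, still, at that depth. Leave the gauge with the round handle and the vials alone.

Things in the scene. Friction and masses are not known exactly. Their poses are not given: they have to be found in the camera images.
- mouth (a point): Top of the clamp's gap, midway between the plates' flared upper edges, 118 mm above the table. Axes: x across the gap, away from the lever; y along it; z up. Lever down, the gap is about 19 mm wide here, 9 mm at 8 mm depth, then tapers by 0.12 mm per mm; the gauge's blade meets both plates with its tip 40 to 60 mm below this point: where exactly differs each time and must be felt.
- lever_hinge (a point): Hinge of the clamp lever, 20 mm from mouth on its -x side, 105 mm above the table; axes as mouth. The dark lever is 119 mm long, 20 mm wide (y), 9 mm thick (12 mm at its end pad) and extends from the hinge to the -x side; fully down it lies level, mid-thickness at hinge height, against a stop.
- lever (a joint): Angle of the clamp lever, rad: 0 fully down (clamp shut), larger when raised (starts at 0.45 to 0.75). It stays where it is left (friction 0.5 N m); the front plate turns with it and swings away from the gap as it rises.
- gauge_handle (a point): Centre of the rectangular grey handle (12 mm thick along x, 36 mm wide along y, 40 mm high) of the gauge to use; grasp across the 12 mm. Its steel blade, 4 mm thick, 24 mm wide, runs 104 mm down from the handle, so the tip is 124 mm below this point. It hangs upright in one of the rack's two slots, the handle's underside on the rack's top, 125 mm above the table. 0.06 to 0.11 kg.
- gauge_tip (a point): Middle of the lower end of that gauge's blade; same axes as the handle.
- gauge: That gauge as a whole; origin at the middle of the handle's underside, 104 mm above the tip.
- rack: Aluminium rack fixed to the table, 80 x 190 mm, 125 mm high, with two slots 8 x 28 mm, 90 mm apart along its y; origin at the centre of its underside. The slots are 8 mm wide along x.
- front_plate: Flat steel plate, 60 mm wide, on the lever's side of the gap, hanging from the lever's hinge and upright when the lever is down. Origin on the hinge. A snug fit is 1.5 to 12 N between the blade and each plate, felt as a drag of some 3 to 12 N against the downward push.
- rear_plate: Sloping steel plate, 60 mm wide, on the far side of the gap from the lever; it yields away along x on a spring of 5 N/mm, so past the first touch its force on the blade grows by about 0.5 N per mm of depth. Origin at the middle of the clamp's underside.
- disc_handle (a point): Centre of the round handle (disc 42 mm in diameter, 12 mm thick) of the other, shorter gauge in the other slot of the rack; to be left alone.
- vial_a: Brown vial with a black cap, 25 mm in diameter, 54 mm high, on the table; origin at the centre of its underside. To be left alone.
- vial_b: Pale vial with a white cap, 28 mm in diameter, 54 mm high, on the table; origin at the centre of its underside. To be left alone.
- stand: Grey base of the plate clamp, 170 x 110 x 14 mm, fixed to the table; origin at the centre of its underside. On it the aluminium clamp head (plates, lever, mouth) floats up to 4 mm either way along x against a soft spring (0.2 N/mm), so that it centres itself on the blade.

How it is judged:
By the outcome, as a careful person would: the job done as asked, in the order asked, and still so for the second after the job is handed in, while the arm keeps its last pose, push and grip.
It also fails if it takes over 58 s, if anything falls off the work surface, if the arm or the gripper's body presses on something with over 40 N, if the wrist force passes 120 N, or if a joint passes its speed limit or range.

### The arm

A 6-joint arm with a two-finger parallel gripper is mounted at the origin on a cart in front of the work surface, level with it; the furniture and walls round the work are solid. World frame = base frame: x ahead of the robot, y to its left, z up, the work surface at z = 0. Lengths are in m, angles in rad, forces in N, time in s.
With the tool pointing down it reaches from about 0.425 to 0.95 m from the base axis. Payload 14.7 kg.
Tool frame: the origin (TCP) lies at the very end of the fingers, on their centre line; the grasp point (between the pads) lies 19 mm behind it; z points along the fingers, y is the line along which they close (so a half turn about z gives the same grasp; the last joint's range is limited). The gripper opens to 85 mm and grips with 20 to 120 N. Pads are 22 mm wide; open, the fingers measure 114 mm over their backs; the gripper's body (76 mm by 85 mm) begins 54 mm behind the grasp point. The pads swing forward as they close: fully open they stand 13 mm farther back than shut.
Start: joints at [-1.321, 0.48, 1.596, -0, 1.065, -0.047], TCP at [0.19, -0.622, 0.231] pointing down, gripper open.
Joint ranges: [-2.75, 2.75], [-0.82, 2.05], [0.23, 2.67], [-1.56, 4.7], [0.09, 2.69], [-2.92, 2.92]. Speed limits (rad/s): [1.89, 1.89, 2.39, 3.01, 3.01, 3.01].

### API

Orientations are given as a rotation vector (axis times angle).
In Python, from rig import env, cams, job gives the robot as it stands.
- The arm moves only by the shell command python3 -m handwheel 'ROWS' [FORCE]. ROWS is JSON, a list of rows, each an object with "rotation": the turn, a rotation vector about the tool's x, y, z in degrees, a list of three; "offset": the shift along the tool's x, y, z in mm, a list of three; "grip": the finger opening in mm, from 0 to 85.4. A call has 1 to 5 rows; each row is the pose to reach, as a shift and turn from the pose commanded when the call began, along the tool's axes at that moment; what a row does not reach only later rows make up. A row lasts 1/12 s, in which the tool goes at most 41.7 mm and 7.16 degrees, less where a joint would pass 70% of its speed; a pose out of reach is approached as far as the arm can. A call with a gripper value outside its range is refused whole. The fingers move at their own pace and stop on an object; FORCE is the grip in N (left out, the last holds). Time passes only in rows, so rows that repeat a pose let the fingers close. It gives the time, the measured TCP pose, the force, the opening and the grip force at its end, in the units of the state.
- env.read_state(): the state, without advancing time (a new reading comes with each control period).
- cams.get_image(name): name is "side" or "top"; returns a dict with "img" (480x640x3 uint8, blue, green, red), "mtx" (3x3 intrinsics, pixels), "dist_coeffs" ([k1, k2, p1, p2, k3] as OpenCV has them; the pictures are not rectified), "extrinsics" (4x4, takes a point from camera to world coordinates). Camera axes: x right, y up, looking along -z (the intrinsics and any distortion apply to the point x, -y, -z); pixel columns grow to the right and rows downward; lengths in m; the calibration is good to about 2 mm. A picture is of the moment at which its call begins. There is no depth.
- job.finish_job(): hands the job in; it is judged then, once.
The state is a dict: "time": time; "q": joint angles; "dq": joint speeds; "joint_efforts": joint torques, N m; "tcp_pos": TCP position; "tool_rot": TCP orientation; "wrist_force": force on the tool from outside, world axes, zero at the start; "moment": the same for the moment, N m; "opening": finger opening in m; "finger_force": force on a finger pad.
Only numpy, scipy, OpenCV 4.12 (cv2) and the standard library are available. Lean on these libraries where they do the work, as an engineer would, in place of code of your own. Each camera call takes 0.05 s, during which the arm holds its last target. There are 200 camera calls.

## Working session

There is one attempt and no reset: what is moved stays moved. The work goes in short steps, Python scripts to look and compute and a shell command to move; the robot and the scene stay as the last step left them, time stands still between calls to the robot, and variables do not carry over. Pictures are saved under pics/ and viewed, at most 10 in all, crops included, and the job is handed in when it is done.

```bash
ls; mkdir -p pics; python3 - <<'E'
from rig import env,cams,job
import cv2
s=env.read_state();print(s)
for n in("side","top"):
    c=cams.get_image(n);cv2.imwrite(f"pics/{n}0.png",c["img"]);print(n,c["mtx"].tolist(),c["dist_coeffs"],c["extrinsics"].round(4).tolist() if hasattr(c["extrinsics"],'round') else c["extrinsics"])
E
```

```text
pics
{'time': 0.0, 'q': array([-1.32060835e+00,  4.80839939e-01,  1.59684614e+00, -5.60615348e-06,
        1.06511459e+00, -4.65866370e-02]), 'dq': array([ 7.01409467e-04,  2.15894988e-03,  9.25685190e-04,  1.63266431e-04,
       -9.54169542e-05, -6.21788538e-04]), 'joint_efforts': array([-5.01684321e-03, -9.50660777e+01, -4.30200899e+01, -7.34907098e-04,
        1.21669541e-02,  3.31891988e-05]), 'tcp_pos': array([ 0.19001102, -0.62118602,  0.23067747]), 'tool_rot': array([-3.10588034e+00, -4.64290224e-01,  2.00422303e-04]), 'wrist_force': array([ 0.21363191,  0.98601857, -0.96196734]), 'moment': array([ 0.00082671, -0.02892879, -0.02435593]), 'finger_force': 0.0, 'opening': 0.08523867038320336}
side [[512.5188690620095, 0.0, 313.0256349367014], [0.0, 512.5188690620095, 235.8279485700248], [0.0, 0.0, 1.0]] [0.02658619 0.         0.         0.         0.        ] [[-0.9248, 0.2353, -0.2988, 0.2232], [-0.3803, -0.5522, 0.742, 0.7663], [0.0096, 0.7998, 0.6001, 0.7354], [0.0, 0.0, 0.0, 1.0]]
top [[472.32229000429237, 0.0, 323.87151216591496], [0.0, 472.32229000429237, 234.4902532320785], [0.0, 0.0, 1.0]] [-0.03130223  0.          0.          0.          0.        ] [[0.0123, 0.9924, -0.1224, 0.432], [-0.9995, 0.0086, -0.0304, -0.028], [-0.0291, 0.1227, 0.992, 0.9848], [0.0, 0.0, 0.0, 1.0]]
```

View pics/side0.png

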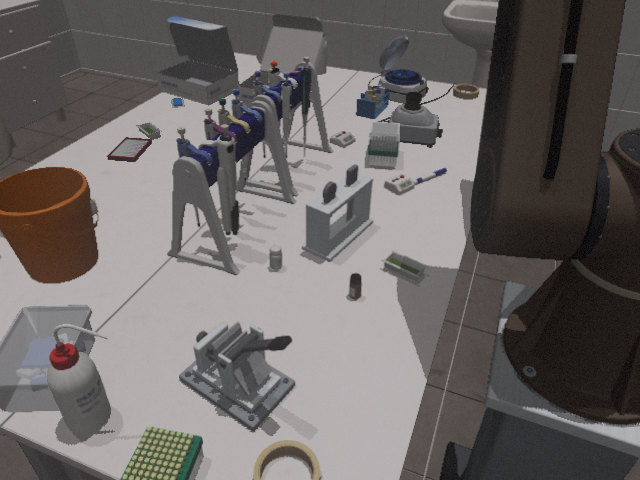

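View pics/top0.png

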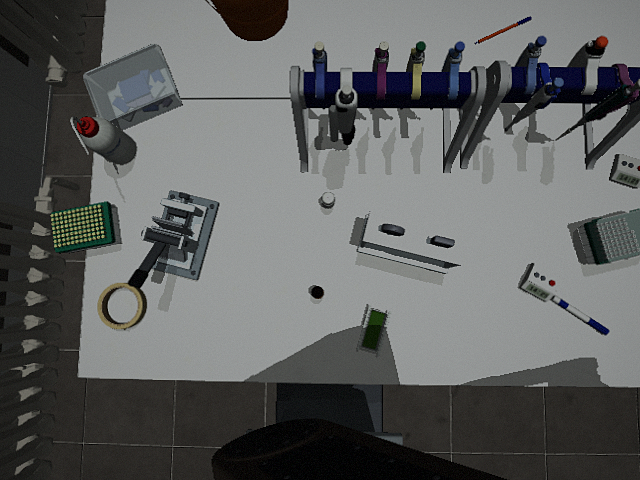

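The side view shows the clamp near (240,365) with its lever end at (285,343), and the rack handles near (329,190) and (352,174). In the top view the clamp is near (180,235) and the handles near (392,229) and (440,241). I'll enlarge both areas.

```bash
python3 - <<'E'
import cv2,numpy as np
s=cv2.imread("pics/side0.png");t=cv2.imread("pics/top0.png")
def c(i,x,y,w,h):return cv2.resize(i[y:y+h,x:x+w],(400,300),interpolation=cv2.INTER_CUBIC)
a=np.vstack([np.hstack([c(s,170,310,140,105),c(s,290,155,120,90)]),np.hstack([c(t,110,180,120,90),c(t,345,195,120,90)])])
cv2.imwrite("pics/z0.png",cv2.convertScaleAbs(a,alpha=1.3))
E
```

```text
(no output)
```

View pics/z0.png

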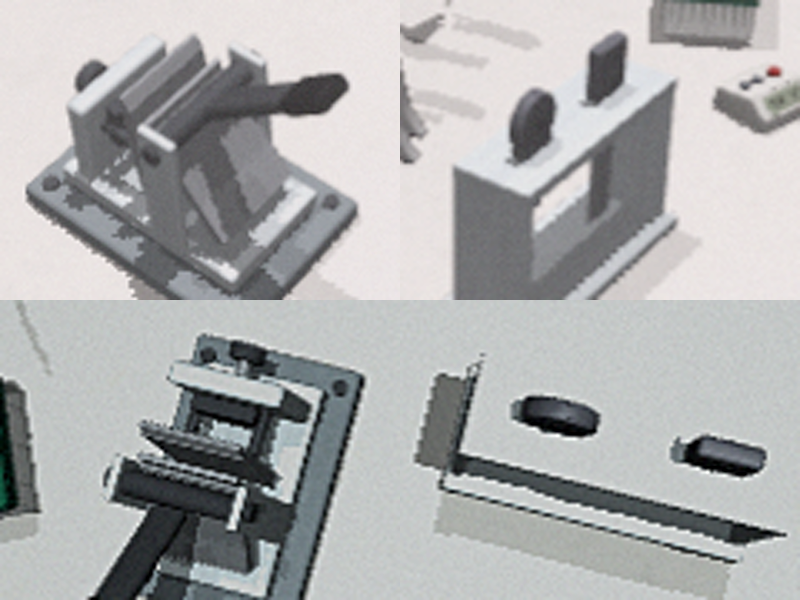

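Top row: the rectangular handle is the right one, at crop (607,68), which is side pixel about (352,175). Bottom row: it is also the right one, at top pixel about (441,241). The lever runs from the dark hinge rod towards the bottom left in the top view. Next I'll measure these.

```bash
cat > h.py <<'E'
import numpy as np,cv2
from rig import env,cams
def ray(c,uv):
    p=cv2.undistortPoints(np.array([[uv]],float),c["mtx"],np.array(c["dist_coeffs"]))[0,0]
    T=np.array(c["extrinsics"]);d=T[:3,:3]@[p[0],-p[1],-1];return T[:3,3],d/np.linalg.norm(d)
def plane(c,uv,z):
    o,d=ray(c,uv);return o+d*(z-o[2])/d[2]
def tri(c1,u1,c2,u2):
    o1,d1=ray(c1,u1);o2,d2=ray(c2,u2)
    s=np.linalg.lstsq(np.c_[d1,-d2],o2-o1,rcond=None)[0];a=o1+s[0]*d1;b=o2+s[1]*d2
    return (a+b)/2,np.linalg.norm(a-b)
def blobs(img,x,y,w,h,th,amin=30):
    m=(img[y:y+h,x:x+w].max(2)<th).astype(np.uint8)
    n,l,st,ce=cv2.connectedComponentsWithStats(m)
    return [(ce[i]+[x,y],st[i][:4]+[x,y,0,0],st[i][4],cv2.minAreaRect(np.argwhere(l==i)[:,::-1].astype(np.float32)+np.float32([x,y]))) for i in range(1,n) if st[i][4]>amin]
E
python3 - <<'E'
from h import *
np.set_printoptions(precision=4,suppress=True)
S=cams.get_image("side");T=cams.get_image("top")
for th in(60,75,90):
  for b in blobs(S["img"],315,160,55,50,th):print("S",th,b)
  for b in blobs(T["img"],370,215,95,38,th):print("T",th,b)
f=lambda x,y:(170+x*.35,310+y*.35)
g=lambda x,y:(110+x*.3,180+(y-300)*.3)
print("base", [plane(T,g(*p),.014)[:2] for p in((198,335),(364,372))],[plane(S,f(*p),.014)[:2] for p in((26,190),(358,203))],plane(S,(252,422),.014))
print("rod ends",tri(S,f(158,133),T,g(117,480)),tri(S,f(245,68),T,g(238,508)))
for b in blobs(S["img"],230,325,70,40,60):print("S lever",b)
for b in blobs(T["img"],100,180,100,130,50):print("T lever",b)
E
```

```text
S 60 (array([351.4954, 176.6239]), array([347, 169,  10,  16]), np.int32(109), ((351.5, 176.5), (15.0, 9.0), 90.0))
S 60 (array([330.177 , 193.1593]), array([323, 184,  13,  19]), np.int32(113), ((330.25, 193.24998474121094), (9.192387580871582, 18.384775161743164), 45.0))
T 60 (array([390.891 , 229.9487]), array([379, 224,  25,  12]), np.int32(156), ((391.4459533691406, 229.32432556152344), (24.331050872802734, 10.357135772705078), 9.462322235107422))
T 60 (array([439.6293, 242.1638]), array([429, 236,  25,  12]), np.int32(116), ((441.0384826660156, 241.3076934814453), (22.945587158203125, 9.60969066619873), 11.309932708740234))
T 60 (array([387.6   , 247.3556]), array([370, 243,  39,  10]), np.int32(45), ((388.9737548828125, 247.61146545410156), (39.05120849609375, 1.2024564743041992), 13.240520477294922))
S 75 (array([351.3972, 176.2766]), array([346, 167,  12,  19]), np.int32(141), ((351.4059753417969, 175.9405975341797), (9.751364707946777, 18.70669937133789), 5.710593223571777))
S 75 (array([329.3585, 193.3522]), array([323, 184,  13,  19]), np.int32(159), ((329.0, 193.0), (18.
[... 2769 characters left out ...]
array([154, 205,  46,  64]), np.int32(692), ((176.066162109375, 236.441650390625), (45.972801208496094, 61.2554817199707), 3.5763344764709473))
T lever (array([151.8447, 258.3424]), array([128, 228,  52,  82]), np.int32(1069), ((150.45013427734375, 269.71795654296875), (33.97702407836914, 78.98370361328125), 19.722278594970703))
T lever (array([160.3026, 266.5789]), array([154, 262,  13,  11]), np.int32(76), ((160.03773498535156, 266.3679504394531), (10.714122772216797, 8.653715133666992), 15.94539737701416))
T lever (array([106.8333, 299.1204]), array([102, 288,  17,  22]), np.int32(108), ((108.31849670410156, 297.6192321777344), (8.225578308105469, 26.026575088500977), 27.645973205566406))
```

```bash
cat >> h.py <<'E'
from scipy.spatial.transform import Rotation as R
def go(p,yaw=None,s=None):
    "offset mm / turn deg (tool axes) to TCP target p, tool-y at world yaw deg, pointing down"
    s=s or env.read_state();M=R.from_rotvec(s["tool_rot"])
    out=M.inv().apply(np.array(p)-s["tcp_pos"])*1000
    rot=None
    if yaw is not None:
        a=np.radians(yaw);y=np.array([np.cos(a),np.sin(a),0]);z=np.array([0,0,-1.]);G=R.from_matrix(np.c_[np.cross(y,z),y,z])
        rot=np.degrees((M.inv()*G).as_rotvec()).round(2)
    return out.round(1),rot
E
python3 - <<'E'
from h import *
np.set_printoptions(precision=4,suppress=True)
S=cams.get_image("side");T=cams.get_image("top")
print("handle",tri(S,(351.4,175.9),T,(440.6,241.4)),"disc",tri(S,(329.2,192.8),T,(391.6,229.4)))
print(plane(T,(440.6,241.4),.145),plane(S,(351.4,175.9),.145))
a,b=[plane(T,p,.145)[:2] for p in((429,238.5),(453,243.8))];print("hdl ang",np.degrees(np.arctan2(*(a-b)[::-1]))-90)
a,b=[plane(T,p,.0)[:2] for p in((345+.3*442,195+.3*188),(345+.3*740,195+.3*262))];print("rack foot ang",np.degrees(np.arctan2(*(a-b)[::-1]))-90,np.linalg.norm(a-b))
print("tip",tri(S,(290,341),T,(133,283)))
print("vials",plane(S,(276,258),.027),plane(S,(355,287),.027))
print(go((.50,-.2,.28),-13))
E
```

```text
handle (array([ 0.5247, -0.2107,  0.1433]), np.float64(0.0011665592111638615)) disc (array([ 0.5456, -0.1237,  0.143 ]), np.float64(0.0011014284882025244))
[ 0.525  -0.2102  0.145 ] [ 0.5232 -0.2081  0.145 ]
hdl ang -12.124124929557325
rack foot ang -13.61118909121923 0.18883965332782188
tip (array([0.4397, 0.3233, 0.1807]), np.float64(0.009205270409427568))
vials [ 0.6195 -0.0037  0.027 ] [0.4314 0.0174 0.027 ]
(array([ 419.6, -312.4,  -48.8]), array([ -0.02,  -0.01, -59.99]))
```

```bash
python3 -m handwheel '[{"rotation":[0,0,-30],"offset":[210,-156,-30],"grip":0},{"rotation":[0,0,-30],"offset":[210,-156,-30],"grip":0},{"rotation":[0,0,-30],"offset":[210,-156,-30],"grip":0},{"rotation":[0,0,-30],"offset":[210,-156,-30],"grip":0},{"rotation":[0,0,-30],"offset":[210,-156,-30],"grip":0}]' 40; python3 - <<'E'
from h import *
print(go((.52,-.1,.28),-13))
E
```

```text
time: 0.72
tcp_pos: [0.3136, -0.4533, 0.2552]
tool_rot: [2.876, 1.264, 0.0]
wrist_force: [1.2, -0.3, 0.3]
opening: 0.0259
finger_force: 0.0
(array([399.9, -86.8, -24.8]), array([ 1.000e-02, -0.000e+00, -2.954e+01]))
```

```bash
python3 -m handwheel '[{"rotation":[0,0,-30],"offset":[190,-41,-25],"grip":0},{"rotation":[0,0,-30],"offset":[190,-41,-25],"grip":0},{"rotation":[0,0,-30],"offset":[190,-41,-25],"grip":0},{"rotation":[0,0,-30],"offset":[190,-41,-25],"grip":0},{"rotation":[0,0,-30],"offset":[190,-41,-25],"grip":0}]' 40; python3 - <<'E'
from h import *
print(go((.5,.1,.28),-13),go((.462,.318,.23),-13))
E
```

```text
time: 1.13
tcp_pos: [0.4136, -0.2852, 0.2806]
tool_rot: [2.449, 1.967, 0.001]
wrist_force: [0.8, 0.4, 0.0]
opening: 0.0002
finger_force: 0.0
(array([394.8,   1.1,   0.8]), array([ 0.04, -0.02,  0.52])) (array([599.4, -83.1,  50.8]), array([ 0.04, -0.02,  0.52]))
```

```bash
python3 -m handwheel '[{"rotation":[0,0,0],"offset":[200,10,0],"grip":0},{"rotation":[0,0,0],"offset":[200,10,0],"grip":0},{"rotation":[0,0,0],"offset":[200,10,0],"grip":0},{"rotation":[0,0,0],"offset":[200,10,0],"grip":0},{"rotation":[0,0,0],"offset":[200,10,0],"grip":0}]'; python3 -m handwheel '[{"rotation":[0,0,0],"offset":[200,-30,0],"grip":0},{"rotation":[0,0,0],"offset":[200,-30,0],"grip":0},{"rotation":[0,0,0],"offset":[200,-30,0],"grip":0},{"rotation":[0,0,0],"offset":[200,-30,0],"grip":0},{"rotation":[0,0,0],"offset":[200,-30,0],"grip":0}]'; python3 - <<'E'
from h import *
print(go((.462,.318,.23),-13))
E
```

```text
time: 1.55
tcp_pos: [0.4674, -0.0928, 0.2802]
tool_rot: [2.458, 1.956, 0.001]
wrist_force: [1.5, -1.2, 0.1]
opening: 0.0001
finger_force: 0.0
time: 1.97
tcp_pos: [0.4826, 0.1088, 0.2802]
tool_rot: [2.458, 1.956, 0.001]
wrist_force: [1.4, -0.3, -0.5]
opening: 0.0003
finger_force: 0.0
(array([199.2, -67.1,  50.3]), array([ 0.02, -0.02,  0.03]))
```

```bash
python3 -m handwheel '[{"rotation":[0,0,0],"offset":[180,-60,0],"grip":0},{"rotation":[0,0,0],"offset":[180,-60,0],"grip":0},{"rotation":[0,0,0],"offset":[180,-60,0],"grip":0},{"rotation":[0,0,0],"offset":[180,-60,0],"grip":0},{"rotation":[0,0,0],"offset":[190,-65,20],"grip":0}]'; python3 -m handwheel '[{"rotation":[0,0,0],"offset":[0,0,0],"grip":0},{"rotation":[0,0,0],"offset":[0,0,0],"grip":0},{"rotation":[0,0,0],"offset":[0,0,0],"grip":0}]'; python3 - <<'E'
from h import *
print(go((.462,.318,.2),-13))
S=cams.get_image("side");T=cams.get_image("top")
a=np.hstack([cv2.resize(S["img"][230:430,150:350],(400,400)),cv2.resize(T["img"][150:350,80:280],(400,400))])
cv2.imwrite("pics/p1.png",a)
E
```

```text
time: 2.38
tcp_pos: [0.4635, 0.3099, 0.2629]
tool_rot: [2.457, 1.956, 0.009]
wrist_force: [0.7, -0.4, 0.8]
opening: -0.0002
finger_force: 0.0
time: 2.63
tcp_pos: [0.4621, 0.3057, 0.2599]
tool_rot: [2.458, 1.957, -0.001]
wrist_force: [-0.1, -0.3, 0.6]
opening: -0.0001
finger_force: 0.0
(array([12. , -2.9, 59.9]), array([-0.02,  0.04,  0.05]))
```

View pics/p1.png

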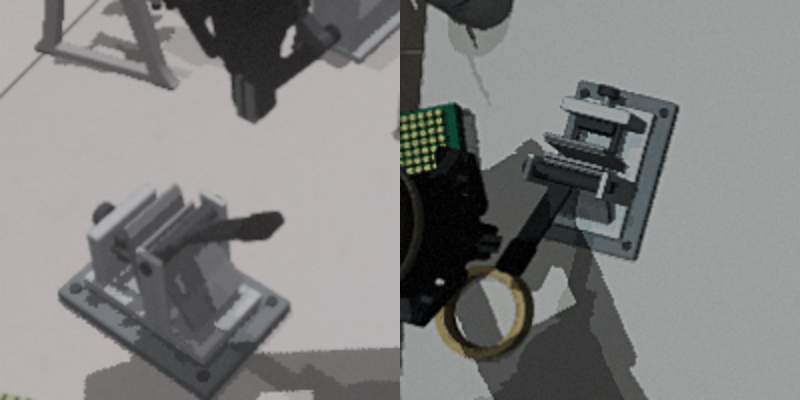

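The fingertips (side crop 255,115) are above the lever, whose end is at (275,220), and the surroundings are clear. I'll press down now.

```bash
python3 -m handwheel '[{"rotation":[0,0,0],"offset":[12,-3,20],"grip":0},{"rotation":[0,0,0],"offset":[12,-3,45],"grip":0},{"rotation":[0,0,0],"offset":[12,-3,60],"grip":0},{"rotation":[0,0,0],"offset":[12,-3,75],"grip":0},{"rotation":[0,0,0],"offset":[12,-3,85],"grip":0}]'; python3 -m handwheel '[{"rotation":[0,0,0],"offset":[0,0,10],"grip":0},{"rotation":[0,0,0],"offset":[0,0,20],"grip":0},{"rotation":[0,0,0],"offset":[0,0,30],"grip":0},{"rotation":[0,0,0],"offset":[0,0,40],"grip":0},{"rotation":[0,0,0],"offset":[0,0,50],"grip":0}]';python3 - <<'E'
from h import *
print(go((.462,.318,.11),-13))
E
```

```text
time: 3.15
tcp_pos: [0.4623, 0.317, 0.1743]
tool_rot: [2.46, 1.954, -0.001]
wrist_force: [-0.7, -0.5, 0.4]
opening: -0.0
finger_force: 0.0
time: 3.57
tcp_pos: [0.463, 0.3182, 0.1255]
tool_rot: [2.459, 1.955, 0.003]
wrist_force: [-1.7, 0.8, 6.9]
opening: 0.0
finger_force: 3.3
(array([-0.5, -0.9, 15.5]), array([ 0.07, -0.08, -0.05]))
```

```bash
python3 -m handwheel '[{"rotation":[0,0,0],"offset":[0,0,5],"grip":0},{"rotation":[0,0,0],"offset":[0,0,10],"grip":0},{"rotation":[0,0,0],"offset":[0,0,12],"grip":0},{"rotation":[0,0,0],"offset":[0,0,14],"grip":0},{"rotation":[0,0,0],"offset":[0,0,14],"grip":0}]';python3 -m handwheel '[{"rotation":[0,0,0],"offset":[0,0,1],"grip":0},{"rotation":[0,0,0],"offset":[0,0,2],"grip":0},{"rotation":[0,0,0],"offset":[0,0,2],"grip":0}]'
```

```text
time: 3.98
tcp_pos: [0.4624, 0.3181, 0.1114]
tool_rot: [-2.459, -1.955, -0.001]
wrist_force: [0.2, 0.1, -0.0]
opening: -0.0001
finger_force: 0.0
time: 4.23
tcp_pos: [0.4627, 0.3181, 0.1096]
tool_rot: [2.459, 1.955, 0.002]
wrist_force: [-0.2, -1.6, 3.5]
opening: 0.0001
finger_force: 1.7
```

```bash
for i in 1 2; do python3 -m handwheel '[{"rotation":[0,0,0],"offset":[0,0,1],"grip":0},{"rotation":[0,0,0],"offset":[0,0,1],"grip":0}]'; done
```

```text
time: 4.4
tcp_pos: [0.4628, 0.3182, 0.1093]
tool_rot: [2.459, 1.955, 0.002]
wrist_force: [-3.5, -2.8, 16.5]
opening: -0.0
finger_force: 8.5
time: 4.57
tcp_pos: [0.4629, 0.3182, 0.109]
tool_rot: [2.459, 1.955, 0.003]
wrist_force: [-6.2, -6.3, 32.2]
opening: -0.0001
finger_force: 16.1
```

```bash
python3 -m handwheel '[{"rotation":[0,0,0],"offset":[0,0,-30],"grip":0},{"rotation":[0,0,0],"offset":[0,0,-70],"grip":0},{"rotation":[0,0,0],"offset":[0,0,-110],"grip":0},{"rotation":[0,0,0],"offset":[0,0,-150],"grip":0},{"rotation":[0,0,0],"offset":[0,0,-170],"grip":0}]'; python3 -m handwheel '[{"rotation":[0,0,0],"offset":[-190,60,0],"grip":0},{"rotation":[0,0,0],"offset":[-190,60,0],"grip":0},{"rotation":[0,0,0],"offset":[-190,60,0],"grip":0},{"rotation":[0,0,0],"offset":[-190,60,0],"grip":0},{"rotation":[0,0,0],"offset":[-190,60,0],"grip":0}]';python3 - <<'E'
from h import *
print(go((.525,-.2095,.26),-13.3))
S=cams.get_image("side");T=cams.get_image("top")
a=np.hstack([cv2.resize(S["img"][300:430,170:300],(400,400),interpolation=2),cv2.resize(T["img"][170:300,110:240],(400,400),interpolation=2)])
cv2.imwrite("pics/p2.png",a)
E
```

```text
time: 4.98
tcp_pos: [0.4637, 0.3188, 0.2822]
tool_rot: [2.458, 1.955, 0.009]
wrist_force: [1.1, 0.8, 0.8]
opening: 0.0001
finger_force: 0.0
time: 5.4
tcp_pos: [0.4777, 0.1169, 0.2775]
tool_rot: [2.458, 1.955, 0.001]
wrist_force: [1.7, 0.3, 0.9]
opening: -0.0003
finger_force: 0.0
(array([-307.4,  119.6,   17.7]), array([0.06, 0.  , 0.28]))
```

View pics/p2.png

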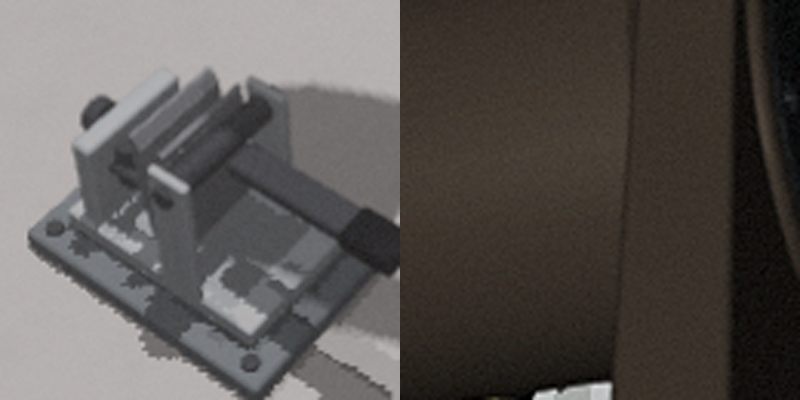

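The lever is level, with its pad at crop (370,240), and the gap is shut. The arm blocks the top view. Next I'll go to the gauge.

```bash
python3 -m handwheel '[{"rotation":[0,0,0.3],"offset":[-190,60,0],"grip":50},{"rotation":[0,0,0.3],"offset":[-190,60,0],"grip":50},{"rotation":[0,0,0.3],"offset":[-190,60,0],"grip":50},{"rotation":[0,0,0.3],"offset":[-190,60,0],"grip":50},{"rotation":[0,0,0.3],"offset":[-190,60,0],"grip":50}]'; python3 -m handwheel '[{"rotation":[0,0,0],"offset":[-110,55,0],"grip":50},{"rotation":[0,0,0],"offset":[-110,55,0],"grip":50},{"rotation":[0,0,0],"offset":[-110,55,0],"grip":50},{"rotation":[0,0,0],"offset":[-110,55,0],"grip":50},{"rotation":[0,0,0],"offset":[-110,55,0],"grip":50}]';python3 - <<'E'
from h import *
print(go((.525,-.2095,.20),-13.3))
E
```

```text
time: 5.92
tcp_pos: [0.4937, -0.0815, 0.2775]
tool_rot: [2.463, 1.948, 0.001]
wrist_force: [1.0, -0.4, 0.2]
opening: 0.0501
finger_force: 0.0
time: 6.33
tcp_pos: [0.5221, -0.2005, 0.2768]
tool_rot: [2.467, 1.945, 0.0]
wrist_force: [-1.7, 0.4, -0.1]
opening: 0.0502
finger_force: 0.0
(array([-8.1,  4.9, 76.8]), array([ 0.01,  0.  , -0.18]))
```

```bash
python3 -m handwheel '[{"rotation":[0,0,0],"offset":[-8,5,35],"grip":50},{"rotation":[0,0,0],"offset":[-8,5,60],"grip":50},{"rotation":[0,0,0],"offset":[-8,5,70],"grip":50},{"rotation":[0,0,0],"offset":[-8,5,70],"grip":50}]'; python3 - <<'E'
from h import *
print(go((.525,-.2095,.131),-13.3))
S=cams.get_image("side");T=cams.get_image("top")
a=np.hstack([cv2.resize(S["img"][130:250,290:410],(400,400),interpolation=2),cv2.resize(T["img"][180:300,370:490],(400,400),interpolation=2)])
cv2.imwrite("pics/p3.png",a)
E
```

```text
time: 6.67
tcp_pos: [0.5234, -0.2058, 0.2051]
tool_rot: [-2.46, -1.948, 0.003]
wrist_force: [-0.6, -0.6, -0.2]
opening: 0.0501
finger_force: 0.0
(array([-3.3,  2.7, 74.1]), array([-0.24, -0.06,  0.05]))
```

View pics/p3.png

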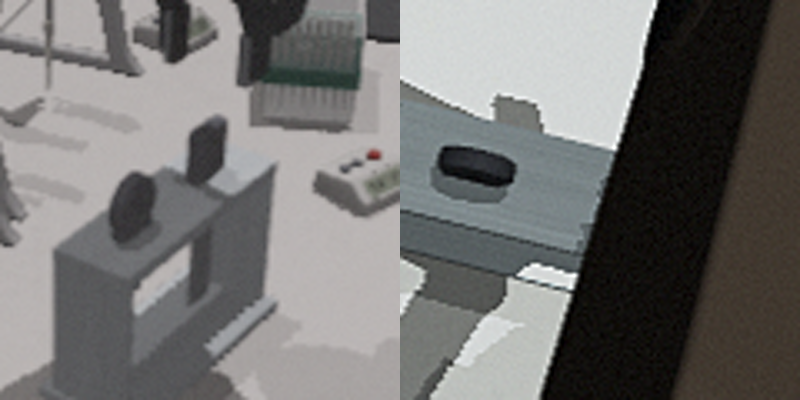

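The fingers at (175,45) and (250,65) straddle the rectangular handle at (207,150). Descend.

```bash
python3 -m handwheel '[{"rotation":[0,0,0],"offset":[-3,2,20],"grip":50},{"rotation":[0,0,0],"offset":[-3,2,45],"grip":50},{"rotation":[0,0,0],"offset":[-3,2,65],"grip":50},{"rotation":[0,0,0],"offset":[-3,2,74],"grip":50},{"rotation":[0,0,0],"offset":[-3,2,74],"grip":50}]'; python3 -m handwheel '[{"rotation":[0,0,0],"offset":[0,0,0],"grip":14},{"rotation":[0,0,0],"offset":[0,0,0],"grip":14},{"rotation":[0,0,0],"offset":[0,0,0],"grip":8},{"rotation":[0,0,0],"offset":[0,0,0],"grip":8}]' 20; python3 - <<'E'
from h import *
print(go((.525,-.2095,.131),-13.3), env.read_state()["moment"])
E
```

```text
time: 7.18
tcp_pos: [0.5259, -0.2104, 0.1327]
tool_rot: [-2.462, -1.949, 0.001]
wrist_force: [-0.3, 0.3, -0.0]
opening: 0.0499
finger_force: 0.0
time: 7.52
tcp_pos: [0.5269, -0.2112, 0.1344]
tool_rot: [2.462, 1.948, 0.002]
wrist_force: [-0.7, 1.5, 9.8]
opening: 0.0118
finger_force: 25.7
(array([ 1.2, -2.3,  3.4]), array([0.13, 0.02, 0.  ])) [0.1586599  0.08984257 0.01219206]
```

```bash
python3 -m handwheel '[{"rotation":[0,0,0],"offset":[0,0,0],"grip":8},{"rotation":[0,0,0],"offset":[0,0,-5],"grip":8},{"rotation":[0,0,0],"offset":[0,0,-5],"grip":8}]' 60;  python3 -m handwheel '[{"rotation":[0,0,0],"offset":[0,0,-20],"grip":8},{"rotation":[0,0,0],"offset":[0,0,-50],"grip":8},{"rotation":[0,0,0],"offset":[0,0,-80],"grip":8},{"rotation":[0,0,0],"offset":[0,0,-110],"grip":8},{"rotation":[0,0,0],"offset":[0,0,-140],"grip":8}]';python3 -m handwheel '[{"rotation":[0,0,0],"offset":[0,0,-10],"grip":8},{"rotation":[0,0,0],"offset":[0,0,-10],"grip":8}]'; python3 - <<'E'
from h import *
print(go((.55,.298,.29),-12.7),env.read_state())
E
```

```text
time: 7.77
tcp_pos: [0.5267, -0.2112, 0.1393]
tool_rot: [2.463, 1.948, 0.001]
wrist_force: [1.1, -0.1, -0.8]
opening: 0.0113
finger_force: 58.4
time: 8.18
tcp_pos: [0.5258, -0.2108, 0.2798]
tool_rot: [2.464, 1.949, 0.0]
wrist_force: [0.7, -0.7, -0.3]
opening: 0.0112
finger_force: 58.5
time: 8.35
tcp_pos: [0.5274, -0.2115, 0.2911]
tool_rot: [2.46, 1.946, 0.004]
wrist_force: [0.3, -0.2, -1.2]
opening: 0.0111
finger_force: 58.6
(array([ 5.011e+02, -9.520e+01,  1.000e-01]), array([ 0.29,  0.06, -0.59])) {'time': 8.35, 'q': array([-4.34755550e-01,  3.05798670e-01,  1.71814904e+00,  2.87229579e-06,
        1.11249818e+00, -2.02715675e-01]), 'dq': array([-0.00158615,  0.04257503,  0.06202053,  0.00056795, -0.05495464,
        0.00114344]), 'joint_efforts': array([ 5.76106471e-02, -8.10459423e+01, -4.59451604e+01, -1.08157852e-03,
        1.31499700e+00,  1.64263911e-04]), 'tcp_pos': array([ 0.52739385, -0.21150725,  0.29109335]), 'tool_rot': array([2.46005684, 1.94649932, 0.00363559]), 'wrist_force': array([ 0.33493744, -0.15308048, -1.24055276]), 'moment': array([-0.0186809 ,  0.01030063, -0.04019152]), 'finger_force': 58.621339201927185, 'opening': 0.01113536711198311}
```

```bash
python3 -m handwheel '[{"rotation":[0,0,0],"offset":[0,0,-25],"grip":8},{"rotation":[0,0,-0.6],"offset":[30,-6,-30],"grip":8},{"rotation":[0,0,-0.6],"offset":[65,-12,-30],"grip":8},{"rotation":[0,0,-0.6],"offset":[100,-18,-30],"grip":8},{"rotation":[0,0,-0.6],"offset":[135,-25,-30],"grip":8}]';  python3 -m handwheel '[{"rotation":[0,0,0],"offset":[35,-6,0],"grip":8},{"rotation":[0,0,0],"offset":[70,-12,0],"grip":8},{"rotation":[0,0,0],"offset":[105,-18,0],"grip":8},{"rotation":[0,0,0],"offset":[140,-25,0],"grip":8},{"rotation":[0,0,0],"offset":[175,-32,0],"grip":8}]';python3 -m handwheel '[{"rotation":[0,0,0],"offset":[35,-7,0],"grip":8},{"rotation":[0,0,0],"offset":[70,-14,0],"grip":8},{"rotation":[0,0,0],"offset":[105,-21,0],"grip":8},{"rotation":[0,0,0],"offset":[130,-26,0],"grip":8},{"rotation":[0,0,0],"offset":[150,-30,0],"grip":8}]'; python3 - <<'E'
from h import *
print(go((.55,.298,.26),-12.7))
E
```

```text
time: 8.77
tcp_pos: [0.5321, -0.0725, 0.3166]
tool_rot: [-2.453, -1.96, 0.002]
wrist_force: [0.3, 1.0, -1.3]
opening: 0.0109
finger_force: 58.8
time: 9.18
tcp_pos: [0.5392, 0.1056, 0.3165]
tool_rot: [-2.453, -1.962, 0.003]
wrist_force: [0.9, -1.3, -0.9]
opening: 0.0112
finger_force: 58.8
time: 9.6
tcp_pos: [0.5429, 0.2591, 0.3162]
tool_rot: [-2.451, -1.963, 0.003]
wrist_force: [0.6, -0.6, -0.9]
opening: 0.0113
finger_force: 58.8
(array([39.6, -1.4, 56.1]), array([-0.11,  0.06,  0.08]))
```

```bash
python3 -m handwheel '[{"rotation":[0,0,0],"offset":[20,0,0],"grip":8},{"rotation":[0,0,0],"offset":[38,-1,10],"grip":8},{"rotation":[0,0,0],"offset":[38,-1,30],"grip":8},{"rotation":[0,0,0],"offset":[38,-1,50],"grip":8},{"rotation":[0,0,0],"offset":[38,-1,53],"grip":8}]';  python3 -m handwheel '[{"rotation":[0,0,0],"offset":[0,0,0],"grip":8},{"rotation":[0,0,0],"offset":[0,0,0],"grip":8},{"rotation":[0,0,0],"offset":[0,0,0],"grip":8}]'; python3 - <<'E'
from h import *
print(go((.55,.298,.26),-12.7))
S=cams.get_image("side");T=cams.get_image("top")
a=np.hstack([cv2.resize(S["img"][270:410,170:310],(400,400),interpolation=2),cv2.resize(T["img"][160:300,110:250],(400,400),interpolation=2)])
cv2.imwrite("pics/s4.png",S["img"]);cv2.imwrite("pics/p4.png",a)
E
```

```text
time: 10.02
tcp_pos: [0.549, 0.2935, 0.2599]
tool_rot: [-2.452, -1.962, 0.01]
wrist_force: [0.0, -1.2, -2.0]
opening: 0.0111
finger_force: 58.7
time: 10.27
tcp_pos: [0.5517, 0.2942, 0.2659]
tool_rot: [2.454, 1.962, 0.002]
wrist_force: [0.5, -0.4, -0.8]
opening: 0.0111
finger_force: 58.7
(array([ 3.3, -2.5,  5.9]), array([ 0.05, -0.04, -0.02]))
```

View pics/p4.png

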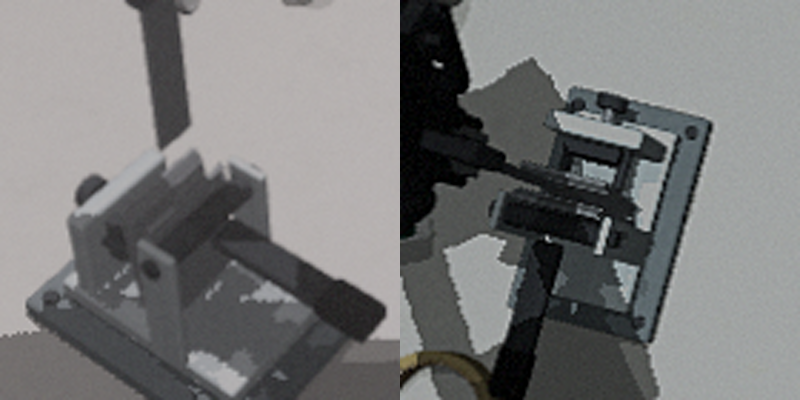

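The lever is still down and the blade tip (158..188, 148..123) hangs above the gap. I'll zoom in on the mouth for alignment.

```bash
python3 - <<'E'
import cv2
from h import *
i=cv2.imread("pics/s4.png")[305:375,190:270]
cv2.imwrite("pics/z4.png",cv2.convertScaleAbs(cv2.resize(i,(800,700),interpolation=2)[:600],alpha=1.4))
S=cams.get_image("side")
f=lambda x,y:(170+x*.35,270+y*.35)
for z in(.1525,):print(plane(S,f(158,148),z),plane(S,f(188,123),z))
print(env.read_state()["tcp_pos"])
E
```

```text
[0.55394645 0.30321633 0.1525    ] [0.54825584 0.28052419 0.1525    ]
[0.55162077 0.29422603 0.2660118 ]
```

View pics/z4.png

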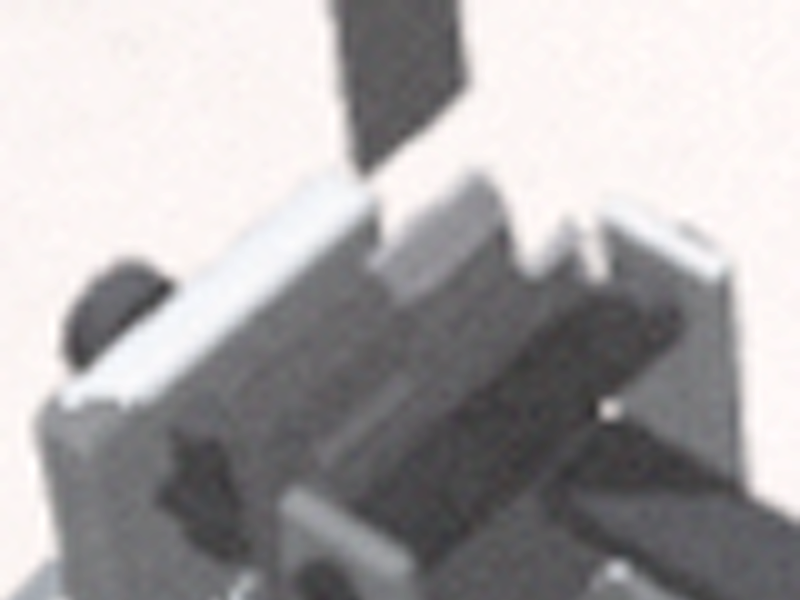

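Right ends of the flared edges: rear about (500,190), front about (570,222). The gap's right end lies between them.

```bash
python3 - <<'E'
from h import *
S=cams.get_image("side")
y=np.array([.218,.976,0]);x=np.array([.976,-.218,0])
g=lambda u,v:(190+u/10,305+v/10)
r=plane(S,g(500,190),.118);f=plane(S,g(570,222),.118)
print(r,f,"width",(r-f)@x,"mouth",(r+f)/2+.03*y)
# hinge rod ends, visible axis
print("rod R end top",plane(S,g(640,290),.11),"ears",plane(S,g(350,525),.118))
s=env.read_state();tip=s["tcp_pos"]-[0,0,.1134]
print("tip rel nominal mouth",(tip-[.55,.298,.118])@np.c_[x,y])
E
```

```text
[0.54905595 0.27082276 0.118     ] [0.53523812 0.27261923 0.118     ] width 0.013877835232295037 mouth [0.54868703 0.30100099 0.118     ]
rod R end top [0.52184835 0.27491954 0.11      ] ears [0.53654101 0.34023639 0.118     ]
tip rel nominal mouth [ 0.0022889  -0.00340479]
```

```bash
python3 -m handwheel '[{"rotation":[0,0,0],"offset":[5,-2.5,5],"grip":8},{"rotation":[0,0,0],"offset":[5,-2.5,15],"grip":8},{"rotation":[0,0,0],"offset":[5,-2.5,25],"grip":8},{"rotation":[0,0,0],"offset":[5,-2.5,25],"grip":8},{"rotation":[0,0,0],"offset":[5,-2.5,25],"grip":8}]';  python3 -m handwheel '[{"rotation":[0,0,0],"offset":[0,0,6],"grip":8},{"rotation":[0,0,0],"offset":[0,0,12],"grip":8},{"rotation":[0,0,0],"offset":[0,0,18],"grip":8},{"rotation":[0,0,0],"offset":[0,0,24],"grip":8},{"rotation":[0,0,0],"offset":[0,0,24],"grip":8}]'; python3 - <<'E'
from h import *
print(go((.5495,.300,.19),-12.7),env.read_state()["moment"])
E
```

```text
time: 10.88
tcp_pos: [0.5492, 0.2994, 0.2388]
tool_rot: [-2.453, -1.962, 0.003]
wrist_force: [0.1, -0.2, -1.0]
opening: 0.0111
finger_force: 58.7
time: 11.3
tcp_pos: [0.5492, 0.2993, 0.2145]
tool_rot: [-2.453, -1.962, 0.003]
wrist_force: [-0.4, -1.2, -1.6]
opening: 0.0112
finger_force: 58.9
(array([ 0.8,  0.2, 24.5]), array([-0.08,  0.06,  0.  ])) [-3.21572334e-02 -1.07745861e-01  6.42372117e-05]
```

```bash
python3 -m handwheel '[{"rotation":[0,0,0],"offset":[0,0,4],"grip":8},{"rotation":[0,0,0],"offset":[0,0,8],"grip":8},{"rotation":[0,0,0],"offset":[0,0,12],"grip":8},{"rotation":[0,0,0],"offset":[0,0,15],"grip":8},{"rotation":[0,0,0],"offset":[0,0,15],"grip":8}]'; for i in 1 2 3; do python3 -m handwheel '[{"rotation":[0,0,0],"offset":[0,0,1],"grip":8},{"rotation":[0,0,0],"offset":[0,0,2],"grip":8},{"rotation":[0,0,0],"offset":[0,0,2],"grip":8}]' | egrep 'pos|wrist'; done; python3 - <<'E'
from h import *
S=cams.get_image("side")
cv2.imwrite("pics/p5.png",cv2.resize(S["img"][270:410,170:310],(500,500),interpolation=2))
print(env.read_state()["moment"])
E
```

```text
time: 11.72
tcp_pos: [0.5495, 0.2995, 0.2003]
tool_rot: [-2.453, -1.962, 0.001]
wrist_force: [-0.3, 0.5, -1.8]
opening: 0.0111
finger_force: 58.9
tcp_pos: [0.5498, 0.2996, 0.199]
wrist_force: [0.9, -0.1, -0.9]
tcp_pos: [0.5497, 0.2996, 0.1969]
wrist_force: [-0.5, -0.5, -1.2]
tcp_pos: [0.5497, 0.2996, 0.1948]
wrist_force: [1.2, 0.4, -1.6]
[ 0.01909658 -0.03466388  0.06752816]
```

View pics/p5.png

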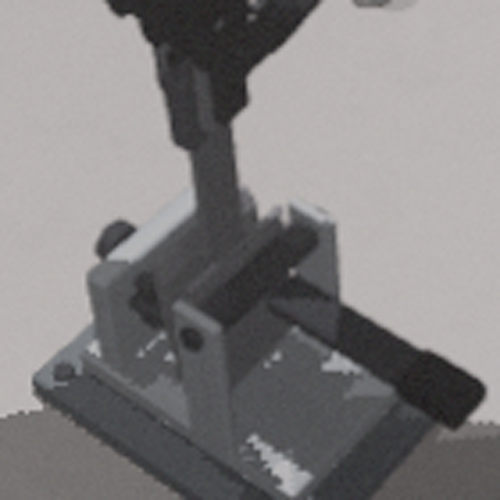

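The blade is in the gap, upright, with the lever down. Now I'll feel for the drag in 1 mm steps.

```bash
for i in 1 2 3 4 5 6; do python3 -m handwheel '[{"rotation":[0,0,0],"offset":[0,0,0.5],"grip":8},{"rotation":[0,0,0],"offset":[0,0,1],"grip":8},{"rotation":[0,0,0],"offset":[0,0,1],"grip":8}]' | egrep 'pos|wrist'; done
```

```text
tcp_pos: [0.5498, 0.2996, 0.194]
wrist_force: [0.6, 0.3, -2.3]
tcp_pos: [0.5497, 0.2996, 0.1929]
wrist_force: [-0.4, 0.2, -0.8]
tcp_pos: [0.5497, 0.2996, 0.1919]
wrist_force: [-0.7, 0.7, -0.3]
tcp_pos: [0.5497, 0.2996, 0.1909]
wrist_force: [0.5, -0.5, 0.2]
tcp_pos: [0.5497, 0.2996, 0.1899]
wrist_force: [0.4, 0.5, -1.2]
tcp_pos: [0.5497, 0.2996, 0.1889]
wrist_force: [-0.3, -0.2, -1.3]
```

```bash
for i in 1 2 3 4 5 6; do python3 -m handwheel '[{"rotation":[0,0,0],"offset":[0,0,0.5],"grip":8},{"rotation":[0,0,0],"offset":[0,0,1],"grip":8},{"rotation":[0,0,0],"offset":[0,0,1],"grip":8}]' | egrep 'pos|wrist'; done
```

```text
tcp_pos: [0.5497, 0.2996, 0.1879]
wrist_force: [0.2, -0.1, -0.2]
tcp_pos: [0.5498, 0.2996, 0.1869]
wrist_force: [-0.7, -0.2, -1.0]
tcp_pos: [0.5498, 0.2996, 0.1859]
wrist_force: [-0.3, 0.8, -1.6]
tcp_pos: [0.5498, 0.2996, 0.1849]
wrist_force: [-0.2, -0.8, -0.8]
tcp_pos: [0.5497, 0.2996, 0.1839]
wrist_force: [-0.1, 0.6, -1.4]
tcp_pos: [0.5498, 0.2996, 0.1829]
wrist_force: [0.3, 0.4, -1.2]
```

```bash
for i in 1 2 3 4; do python3 -m handwheel '[{"rotation":[0,0,0],"offset":[0,0,0.5],"grip":8},{"rotation":[0,0,0],"offset":[0,0,1],"grip":8},{"rotation":[0,0,0],"offset":[0,0,1],"grip":8}]' | egrep 'pos|wrist'; done
```

```text
tcp_pos: [0.5498, 0.2996, 0.1819]
wrist_force: [0.5, 1.2, -0.7]
tcp_pos: [0.5497, 0.2996, 0.1809]
wrist_force: [-0.4, -0.4, -1.2]
tcp_pos: [0.5497, 0.2996, 0.1799]
wrist_force: [1.2, -0.4, -0.3]
tcp_pos: [0.5498, 0.2996, 0.179]
wrist_force: [0.2, -0.2, -1.3]
```

```bash
for i in 1 2 3 4; do python3 -m handwheel '[{"rotation":[0,0,0],"offset":[0,0,0.5],"grip":8},{"rotation":[0,0,0],"offset":[0,0,1],"grip":8},{"rotation":[0,0,0],"offset":[0,0,1],"grip":8}]' | egrep 'pos|wrist'; done
```

```text
tcp_pos: [0.5498, 0.2996, 0.178]
wrist_force: [-0.4, 1.3, -0.1]
tcp_pos: [0.5498, 0.2996, 0.177]
wrist_force: [0.3, 1.1, -0.7]
tcp_pos: [0.5498, 0.2996, 0.176]
wrist_force: [1.1, 0.1, 1.0]
tcp_pos: [0.5498, 0.2996, 0.175]
wrist_force: [0.4, 0.3, 0.8]
```

```bash
for i in 1 2 3; do python3 -m handwheel '[{"rotation":[0,0,0],"offset":[0,0,0.5],"grip":8},{"rotation":[0,0,0],"offset":[0,0,1],"grip":8},{"rotation":[0,0,0],"offset":[0,0,1],"grip":8}]' | egrep 'pos|wrist'; done
```

```text
tcp_pos: [0.5498, 0.2996, 0.174]
wrist_force: [0.9, -0.8, 2.2]
tcp_pos: [0.5498, 0.2996, 0.173]
wrist_force: [1.4, -0.0, 2.2]
tcp_pos: [0.5498, 0.2996, 0.172]
wrist_force: [0.1, 0.3, 3.3]
```

```bash
for i in 1 2; do python3 -m handwheel '[{"rotation":[0,0,0],"offset":[0,0,0.5],"grip":8},{"rotation":[0,0,0],"offset":[0,0,1],"grip":8},{"rotation":[0,0,0],"offset":[0,0,1],"grip":8}]' | egrep 'pos|wrist'; done; for i in 1 2 3; do python3 -m handwheel '[{"rotation":[0,0,0],"offset":[0,0,0],"grip":8},{"rotation":[0,0,0],"offset":[0,0,0],"grip":8}]' | egrep 'pos|wrist|finger|opening'; done
python3 - <<'E'
from h import *
S=cams.get_image("side");s=env.read_state();print(s["moment"],s["tool_rot"],s["time"])
cv2.imwrite("pics/p6.png",cv2.resize(S["img"][270:410,170:310],(500,500),interpolation=2))
E
```

```text
tcp_pos: [0.5498, 0.2996, 0.171]
wrist_force: [0.7, -0.4, 3.1]
tcp_pos: [0.5498, 0.2996, 0.17]
wrist_force: [-0.4, 0.7, 3.2]
tcp_pos: [0.5498, 0.2996, 0.17]
wrist_force: [-0.5, 0.8, 3.2]
opening: 0.0111
finger_force: 59.7
tcp_pos: [0.5497, 0.2996, 0.17]
wrist_force: [0.3, -0.4, 2.0]
opening: 0.0112
finger_force: 59.6
tcp_pos: [0.5498, 0.2996, 0.17]
wrist_force: [0.2, 0.5, 2.2]
opening: 0.0111
finger_force: 59.6
[ 0.03136104 -0.01667178 -0.10843989] [-2.45337430e+00 -1.96223757e+00  6.36256166e-05] 19.3167
```

View pics/p6.png

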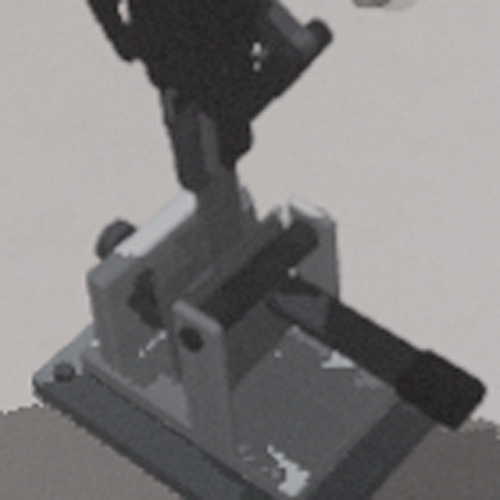

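```bash
for i in 1 2; do python3 -m handwheel '[{"rotation":[0,0,0],"offset":[0,0,0.5],"grip":8},{"rotation":[0,0,0],"offset":[0,0,1],"grip":8},{"rotation":[0,0,0],"offset":[0,0,1],"grip":8}]' | egrep 'pos|wrist'; done; for i in 1 2 3 4; do python3 -m handwheel '[{"rotation":[0,0,0],"offset":[0,0,0],"grip":8},{"rotation":[0,0,0],"offset":[0,0,0],"grip":8}]' | egrep 'pos|wrist'; done
```

```text
tcp_pos: [0.5498, 0.2996, 0.1691]
wrist_force: [0.0, 0.0, 3.8]
tcp_pos: [0.5498, 0.2996, 0.1681]
wrist_force: [-0.4, -0.6, 4.8]
tcp_pos: [0.5498, 0.2996, 0.1681]
wrist_force: [0.2, -0.3, 4.8]
tcp_pos: [0.5498, 0.2996, 0.1681]
wrist_force: [0.2, 0.7, 3.6]
tcp_pos: [0.5498, 0.2997, 0.1681]
wrist_force: [-0.2, -0.2, 5.3]
tcp_pos: [0.5498, 0.2996, 0.1681]
wrist_force: [0.4, -0.7, 5.5]
```

The drag is about 5 to 6 N after allowing for the gauge's weight. It is steady and the arm is still, so I'm handing in.

```bash
python3 -c "
from rig import job
print(job.finish_job())"
```

```text
the job is handed in; nothing more can be done
None
```

I pressed the lever fully down and slid the rectangular-handled gauge's blade into the gap until it dragged steadily at about 5–6 N; I handed the job in with the gauge still held there at about 63 mm by my estimate, slightly past the 40–60 mm given for first contact (felt at about 55 mm).

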